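# Lay the wire spools flat, label up

### The arm

A 6-joint arm with a two-finger parallel gripper is mounted at the origin on the work surface. World frame = base frame: x ahead of the robot, y to its left, z up, the work surface at z = 0. Lengths are in m, angles in degrees, forces in N, time in s.
With the tool pointing down it reaches from about 0.35 to 0.875 m from the base axis. Payload 4.2 kg.
Tool frame: the origin (TCP) lies between the finger pads; the fingertips stand 25 mm ahead of it and the grasp point (between the pads) lies 6 mm ahead of it (r.tips_ahead is the distance from the TCP to the fingertips, in m); z points along the fingers, y is the direction in which the jaws open and shut (so a half turn about z gives the same grasp; the last joint's range is limited). The gripper opens to 87 mm and grips with 3 to 60 N. Pads are 19 mm wide; open, the fingers measure 117 mm over their backs; the gripper's body (75 mm by 190 mm) begins 51 mm behind the grasp point.
Start: joints at [82.54, 22.042, 0.453, 0, -68.411, -14.817], TCP at [0.237, 0.578, 0.248] pointing down, gripper open.
Joint ranges: [-179.83, 179.83], [-69.29, 118.12], [-61.27, 80.66], [-181.25, 117.63], [-171.15, -9.14], [-177.46, 177.46]. Speed limits (degrees/s): [159.86, 159.86, 180, 180, 180, 180].

### API

Orientations are given as a 3x3 rotation matrix whose columns are the frame's x, y, z axes.
In Python, from station import r, vision, finish_job gives the robot as it stands.
- The arm moves only by the shell command python3 -m jog 'ROWS'. ROWS is a JSON object of lists of equal length, an entry for each row: "rot": the turn, a rotation vector about the world's x, y, z in degrees, a list of three; "delta_pos": the shift along the world's x, y, z in mm, a list of three; "grip": the opening in per cent of the stroke, from 0 (shut) to 100 (fully open). A call has 1 to 10 rows; each row shifts and turns the commanded pose from where the row before left it; what a row does not reach is not made up. A row lasts 1/12 s, in which the tool goes at most 41.7 mm and 7.16 degrees, less where a joint would pass 70% of its speed; a pose out of reach is approached as far as the arm can. A call with a gripper value outside its range is refused whole. The fingers move at their own pace and stop on an object; the grip force is fixed at half the most. Time passes only in rows, so rows that do not move let the fingers close. It gives the time, the measured TCP pose, the force and the opening at its end, in the units of the state.
- r.sense(): the state, without advancing time (a new reading comes with each control period).
- vision.capture(name): name is "side" or "top" or "wrist"; returns a dict with "frame" (400x640x3 uint8, red, green, blue), "K" (3x3 intrinsics, pixels), "k1" (the pictures are not rectified: a ray, as slopes to the right and down, at radius r is drawn at 1 + k1 r^2 times it, then the intrinsics apply), "xyz" and "orientation" of the camera in the world. Camera axes: x right, y up, looking along -z (the intrinsics and any distortion apply to the point x, -y, -z); pixel columns grow to the right and rows downward; lengths in m; the calibration is good to about 2 mm. A picture is of the moment at which its call begins. There is no depth.
- finish_job(): hands the job in, once; it reports no verdict.
The state is a dict: "time_s": time; "joints": joint angles; "joint_velocities": joint speeds; "effort": joint torques, N m; "tcp_pos": TCP position; "ee_rot": TCP orientation; "wrist_force": force on the tool from outside, world axes, zero at the start; "moment": the same for the moment, N m; "gripper_width": opening from 0.0 (shut) to 1.0 (fully open).
Only numpy, scipy, OpenCV 4.12 (cv2) and the standard library are available. Lean on these libraries where they do the work, as an engineer would, in place of code of your own. Each camera call takes 0.05 s, during which the arm holds its last target. There are 200 camera calls.

### The job

The red spool and the blue spool stand on their rims on the bench mat, where they could be knocked off. With the fingertips, gently push each of them over so that it falls flat with its white labelled side facing up, and leave both lying on the mat. Only push: do not pinch or lift the spools, and leave everything else where it is.

Things in the scene. Friction and masses are not known exactly. Their poses are not given: they have to be found in the camera images.
- mat: grey-green bench mat, fixed, 340 mm (x) by 640 mm (y), 3 mm thick; origin at the centre of its underside on the bench top; x and y along its edges, z up
- red_spool: red spool, about 0.25 kg, twelve-sided, 68 mm across flats, 36 mm wide, standing on a rim flat, facing any way. One flange (4 mm) is white with a red-ringed label, the other bare red. Origin: its centre, 34 mm above the mat (18 when flat). x: level, along its axis, out of the white face; up when done. Pushed high on one flange (1 to 2 N) it tips over the other's lower edge and falls by itself beyond 28 degrees; does not roll
- blue_spool: blue spool, about 0.25 kg, twelve-sided, 68 mm across flats, 36 mm wide, standing on a rim flat, facing any way. One flange (4 mm) is white with a blue-ringed label, the other bare blue. Origin: its centre, 34 mm above the mat (18 when flat). x: level, along its axis, out of the white face; up when done. Pushed high on one flange (1 to 2 N) it tips over the other's lower edge and falls by itself beyond 28 degrees; does not roll
- black_spool: black spool of the same size, already lying flat, white side up, in the middle of the mat between the other two; origin at its centre, 18 mm above the mat; leave alone
- jar: small amber jar with a steel lid, 38 mm diameter, 42 mm tall, standing on the mat; origin at the centre of its underside; leave alone
- cap: yellow plastic cap, 34 mm diameter, 26 mm tall, standing on the mat; origin at the centre of its underside; leave alone
- socket_a: steel wrench socket, 24 mm diameter, 28 mm tall, standing on the bench at the left of the mat; origin at the centre of its underside; leave alone
- socket_b: steel wrench socket, 20 mm diameter, 28 mm tall, beside the other; origin at the centre of its underside; leave alone
- screwdriver_grip (a point): handle of an orange screwdriver, 170 mm long, lying on the bench at the right of the mat; point in its handle; leave alone
Things that resemble listed ones, but are neither listed nor needed, are in the scene too. Leave any yellow look-alike of the blue_spool alone.

How it is judged:
By the outcome, as a careful person would: the job done as asked, in the order asked, and still so for the second after the job is handed in, with the robot touching nothing.
It also fails if it takes over 38 s, if anything falls off the work surface, if the arm or the gripper's body presses on something with over 40 N, if the wrist force passes 120 N, or if a joint passes its speed limit or range.

## Working session

There is one attempt and no reset: what is moved stays moved. The work goes in short steps, Python scripts to look and compute and a shell command to move; the robot and the scene stay as the last step left them, time stands still between calls to the robot, and variables do not carry over. Pictures are saved under pics/ and viewed, about 8 in all and at most 12, crops included, and the job is handed in when it is done.

```bash
mkdir -p pics; cat > h.py <<'E'
import numpy as np, cv2
from station import r, vision, finish_job
def cap(n,f=None):
    c=vision.capture(n)
    if f: cv2.imwrite('pics/'+f,c['frame'][:,:,::-1])
    return c
def ray(c,u,v):
    K=np.array(c['K']); k=c['k1']
    p=cv2.undistortPoints(np.array([[[u,v]]],float),K,np.array([k,0,0,0.]))[0,0]
    return np.array(c['xyz']),np.array(c['orientation'])@np.array([p[0],-p[1],-1.])
def at(c,u,v,z):
    o,d=ray(c,u,v); return o+d*(z-o[2])/d[2]
E
python3 - <<'E'
from h import *
a=cap('top','top1.png'); b=cap('side','side1.png')
print(a['xyz'],a['orientation'],a['K'],a['k1']); print(b['xyz'],b['orientation'])
print(r.sense())
E
```

```text
[0.27013958 0.01032867 1.43773325] [[ 1.03267599e-02  9.75968816e-01 -2.17665404e-01]
 [-9.99943416e-01  1.06350466e-02  2.44862967e-04]
 [ 2.55386033e-03  2.17650559e-01  9.76023418e-01]] [[455.47951555   0.         315.40008908]
 [  0.         455.47951555 199.80673083]
 [  0.           0.           1.        ]] -0.0074587561153667435
[ 0.13811939 -0.76400375  0.77803715] [[ 0.86528323  0.32629316 -0.38054922]
 [-0.50117029  0.54698138 -0.67055179]
 [-0.01064313  0.77093719  0.63682225]]
{'time_s': 0.1, 'joints': array([ 8.25403065e+01,  2.20876283e+01,  3.88881131e-01, -2.45959837e-02,
       -6.84115320e+01, -1.48170404e+01]), 'joint_velocities': array([-0.12051824, -0.00910844,  0.06350174,  0.09630194, -0.11975288,
        0.01534567]), 'effort': array([-2.37157001e-04, -3.91691172e+01,  1.87936538e+01,  4.23183560e+00,
        1.34848128e-02, -6.77395974e-05]), 'tcp_pos': array([0.23672155, 0.5779185 , 0.24656609]), 'ee_rot': array([[ 9.25303730e-01, -3.79226305e-01, -6.45670295e-04],
       [-3.79226840e-01, -9.25301874e-01, -1.85658917e-03],
       [ 1.06627516e-04,  1.96276439e-03, -9.99998068e-01]]), 'wrist_force': array([-0.46076049, -0.18129189, -0.15042213]), 'moment': array([ 0.03157362,  0.00114721, -0.00630733]), 'gripper_width': 1.005882321395519}
```

View pics/top1.png

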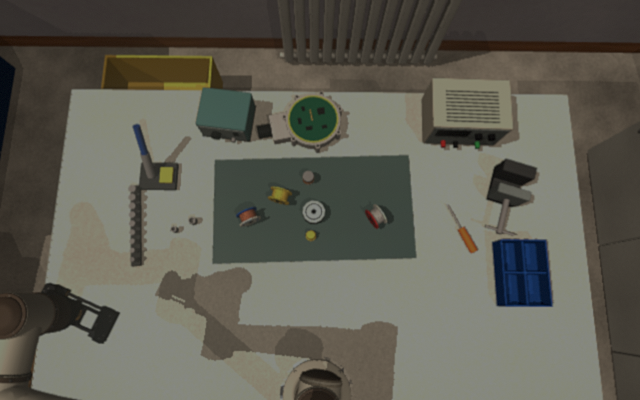

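View pics/side1.png

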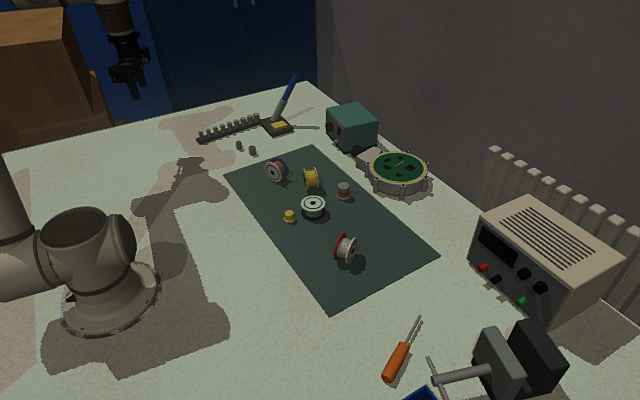

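The top view shows the blue spool near (248,216), the yellow look-alike at (280,195), black at (314,211), red at (376,215), the cap at (311,236) and the jar at (308,177). Next I'll enlarge the two spools in both views.

```bash
python3 - <<'E'
from h import *
t=cv2.imread('pics/top1.png'); s=cv2.imread('pics/side1.png')
f=lambda im,u,v:cv2.resize(im[v-25:v+25,u-33:u+33],(396,300),interpolation=cv2.INTER_CUBIC)
cv2.imwrite('pics/z.png',np.vstack([np.hstack([f(t,248,216),f(t,376,215)]),np.hstack([f(s,277,171),f(s,345,248)])]))
a=cap('top')
for n,u,v,z in [('blue',248,216,.05),('yel',280,195,.05),('black',314,211,.03),('red',376,215,.05),('cap',311,236,.02),('jar',308,177,.04),('sa',195,220,.03),('mat',215,158,.003),('mat',415,257,.003)]: print(n,at(a,u,v,z).round(3))
E
```

```text
blue [0.526 0.218 0.05 ]
yel [0.594 0.121 0.05 ]
black [0.548 0.014 0.03 ]
red [ 0.533 -0.178  0.05 ]
cap [0.47  0.023 0.02 ]
jar [0.656 0.034 0.04 ]
sa [0.515 0.387 0.03 ]
mat [0.728 0.342 0.003]
mat [ 0.409 -0.305  0.003]
```

View pics/z.png

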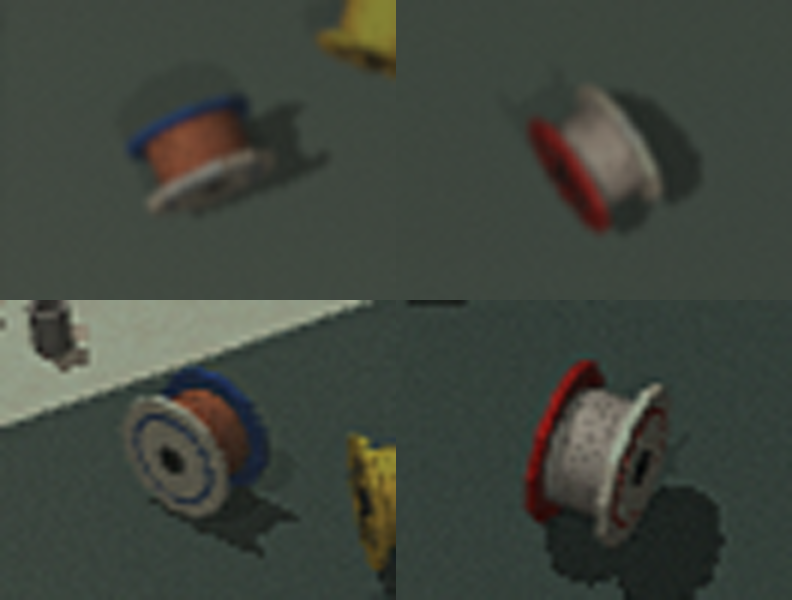

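The crops show the blue spool's white face towards the robot (image down, slightly right). The red spool's white face points image right and up. I'll turn the flange ends, all at about z = 37 mm, into poses, and start moving towards the red spool at the same time.

```bash
python3 - <<'E'
from h import *
a=cap('top')
def pose(n,bare,white):
    b=[at(a,*p,.037)[:2] for p in bare]; w=[at(a,*p,.037)[:2] for p in white]
    f=(b[1]-b[0])+(w[1]-w[0]); f/=np.hypot(*f)
    mb,mw=np.mean(b,0),np.mean(w,0); ax=np.array([-f[1],f[0]]); ax*=np.sign(ax@(mw-mb))
    print(n,'centre',((mb+mw)/2).round(3),'axis',ax.round(3),'yaw',np.degrees(np.arctan2(ax[1],ax[0])).round(1),'len',np.hypot(*(b[1]-b[0])).round(3),np.hypot(*(w[1]-w[0])).round(3),'width',(mw-mb).round(3))
pose('blue',[(236.7,216),(256.2,207.7)],[(240,226),(260,216.8)])
pose('red',[(365.7,210.8),(377.8,228.3)],[(374.5,205),(386.2,222.5)])
E
python3 -m jog '{"delta_pos":[[14,-33,0],[14,-33,0],[14,-33,0],[14,-33,0],[14,-33,0],[14,-33,0],[14,-33,0],[14,-33,0],[14,-33,0],[14,-33,0]],"rot":[[0,0,-4],[0,0,-4],[0,0,-4],[0,0,-4],[0,0,-4],[0,0,-4],[0,0,-4],[0,0,-4],[0,0,-2],[0,0,0]],"grip":[0,0,0,0,0,0,0,0,0,0]}'
```

```text
blue centre [0.526 0.219] axis [-0.905 -0.425] yaw -154.8 len 0.066 0.068 width [-0.03  -0.012]
red centre [ 0.531 -0.18 ] axis [ 0.548 -0.836] yaw -56.8 len 0.066 0.066 width [ 0.019 -0.027]
time_s: 1.03
tcp_pos: [0.377, 0.2466, 0.2476]
ee_rot: [[0.554, -0.832, 0.0], [-0.832, -0.554, 0.0], [-0.0, -0.0, -1.0]]
wrist_force: [1.2, 0.4, -0.5]
gripper_width: 0.323
```

```bash
python3 -m jog '{"delta_pos":[[15,-36,0],[15,-36,0],[15,-36,0],[15,-36,0],[15,-36,0],[15,-36,0],[15,-36,0],[15,-36,0],[15,-36,0],[15,-36,0]],"grip":[0,0,0,0,0,0,0,0,0,0]}'
python3 -m jog '{"delta_pos":[[10,-30,0],[10,-30,0],[9,-30,0],[8,-27,0],[0,0,-30],[0,0,-30],[0,0,-20],[0,0,0]],"grip":[0,0,0,0,0,0,0,0]}'
python3 - <<'E'
from h import *
w=cap('wrist','w1.png');print(r.sense()['tcp_pos'])
E
```

```text
[0.37753729 0.24208441 0.24748332]invalid input at $: expected keys rot, delta_pos, grip
invalid input at $: expected keys rot, delta_pos, grip
```

View pics/w1.png

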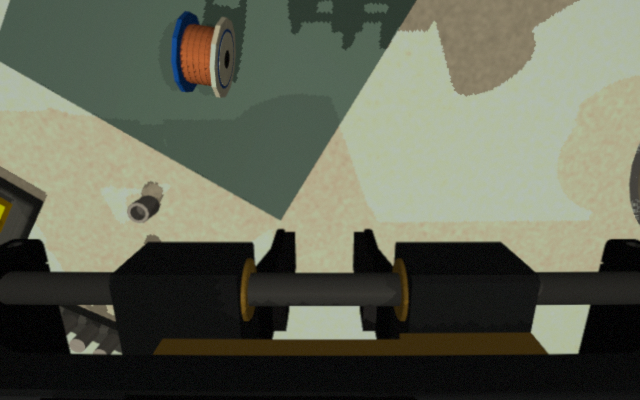

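The moves were refused because "rot" is a required key. The wrist view shows only the blue spool at (205,55), with the fingers still closing. I'll resend the rows with rot.

```bash
python3 -m jog '{"delta_pos":[[15,-36,0],[15,-36,0],[15,-36,0],[15,-36,0],[15,-36,0],[15,-36,0],[15,-36,0],[15,-36,0],[15,-36,0],[15,-36,0]],"rot":[[0,0,0],[0,0,0],[0,0,0],[0,0,0],[0,0,0],[0,0,0],[0,0,0],[0,0,0],[0,0,0],[0,0,0]],"grip":[0,0,0,0,0,0,0,0,0,0]}'
python3 -m jog '{"delta_pos":[[10,-30,0],[10,-30,0],[9,-30,0],[8,-27,0],[0,0,-30],[0,0,-30],[0,0,-20],[0,0,0]],"rot":[[0,0,0],[0,0,0],[0,0,0],[0,0,0],[0,0,0],[0,0,0],[0,0,0],[0,0,0]],"grip":[0,0,0,0,0,0,0,0]}'
python3 - <<'E'
from h import *
w=cap('wrist','w2.png');print(r.sense()['tcp_pos'])
E
```

```text
time_s: 1.92
tcp_pos: [0.5272, -0.1136, 0.2475]
ee_rot: [[0.555, -0.832, -0.0], [-0.832, -0.555, 0.0], [-0.0, -0.0, -1.0]]
wrist_force: [1.0, 1.5, 0.4]
gripper_width: 0.007
time_s: 2.58
tcp_pos: [0.5606, -0.2281, 0.162]
ee_rot: [[0.554, -0.833, -0.011], [-0.833, -0.554, 0.003], [-0.008, 0.007, -1.0]]
wrist_force: [-0.3, -0.4, -0.5]
gripper_width: 0.007
[ 0.56239177 -0.22855788  0.16507295]
```

View pics/w2.png

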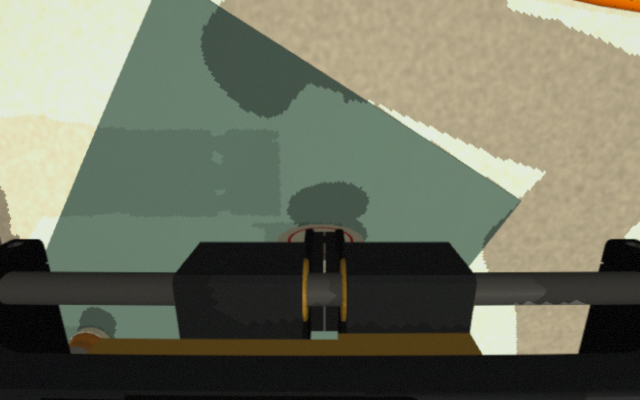

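The white face shows at (325,237), centred on the shut fingers at (325,270), so the lateral alignment is good. I'll descend to a tip height of about 60 mm and push.

```bash
python3 -m jog '{"delta_pos":[[0,0,-20],[0,0,-20],[0,0,-20],[0,0,-20],[0,0,0],[-4,6,0],[-4,6,0],[-4,6,0],[0,0,0],[0,0,0]],"rot":[[0,0,0],[0,0,0],[0,0,0],[0,0,0],[0,0,0],[0,0,0],[0,0,0],[0,0,0],[0,0,0],[0,0,0]],"grip":[0,0,0,0,0,0,0,0,0,0]}'
python3 - <<'E'
from h import *
s=cap('side')['frame'][:,:,::-1];cv2.imwrite('pics/s2.png',cv2.resize(s[180:300,270:430],(640,480),interpolation=cv2.INTER_CUBIC));print(r.sense()['tcp_pos'])
E
```

```text
time_s: 3.47
tcp_pos: [0.5523, -0.2102, 0.0891]
ee_rot: [[0.556, -0.831, 0.002], [-0.831, -0.556, -0.0], [0.002, -0.002, -1.0]]
wrist_force: [0.1, 0.9, -0.3]
gripper_width: 0.008
[ 0.55242887 -0.21039653  0.08880437]
```

View pics/s2.png

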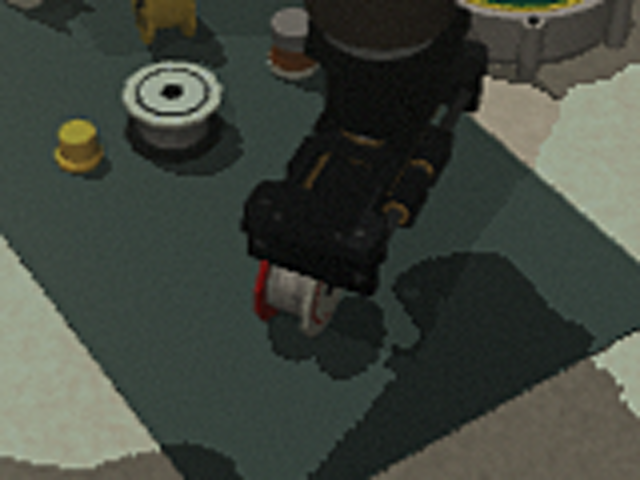

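The red spool is still standing at about (300,300) in the crop, untouched, with the fingers behind it by its white face. Next is the slow push.

```bash
python3 -m jog '{"delta_pos":[[-2.7,4.2,-4],[-2.7,4.2,0],[-2.7,4.2,0],[-2.7,4.2,0],[-2.7,4.2,0],[-2.7,4.2,0],[-2.7,4.2,0]],"rot":[[0,0,0],[0,0,0],[0,0,0],[0,0,0],[0,0,0],[0,0,0],[0,0,0]],"grip":[0,0,0,0,0,0,0]}'
python3 -m jog '{"delta_pos":[[-2.7,4.2,0],[-2.7,4.2,0],[-2.7,4.2,0],[0,0,0],[0,0,0],[0,0,0]],"rot":[[0,0,0],[0,0,0],[0,0,0],[0,0,0],[0,0,0],[0,0,0]],"grip":[0,0,0,0,0,0]}'
python3 - <<'E'
from h import *
s=cap('side')['frame'][:,:,::-1];cv2.imwrite('pics/s3.png',cv2.resize(s[180:300,270:430],(640,480),interpolation=cv2.INTER_CUBIC));print(r.sense()['tcp_pos'])
E
```

```text
time_s: 4.1
tcp_pos: [0.5324, -0.1807, 0.0835]
ee_rot: [[0.555, -0.832, -0.001], [-0.832, -0.555, 0.0], [-0.001, 0.0, -1.0]]
wrist_force: [0.4, 0.3, -0.5]
gripper_width: 0.002
time_s: 4.6
tcp_pos: [0.5251, -0.1687, 0.0836]
ee_rot: [[0.555, -0.832, 0.0], [-0.832, -0.555, -0.0], [0.0, -0.0, -1.0]]
wrist_force: [0.6, -0.5, -0.5]
gripper_width: 0.004
[ 0.52507976 -0.16875568  0.08357782]
```

View pics/s3.png

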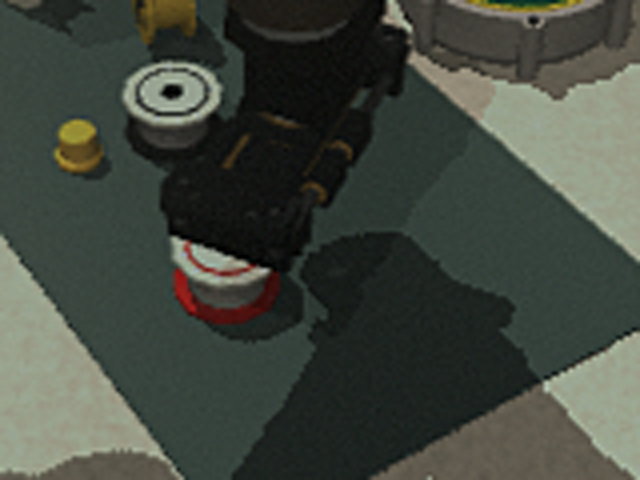

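The red spool lies flat with its white ringed face up at about (225,265) in the crop. Now I'll lift and go to the near side of the blue spool.

```bash
python3 -m jog '{"delta_pos":[[0,0,33],[0,0,33],[0,0,34],[-5,36,0],[-5,36,0],[-5,36,0],[-5,36,0],[-5,36,0],[-5,36,0],[-5,36,0]],"rot":[[0,0,0],[0,0,0],[0,0,0],[0,0,-3],[0,0,-3],[0,0,-2.5],[0,0,0],[0,0,0],[0,0,0],[0,0,0]],"grip":[0,0,0,0,0,0,0,0,0,0]}'
python3 -m jog '{"delta_pos":[[-6,36,0],[-6,37,0],[-6,37,0],[0,0,0],[0,0,-30],[0,0,-30],[0,0,0],[0,0,0]],"rot":[[0,0,0],[0,0,0],[0,0,0],[0,0,0],[0,0,0],[0,0,0],[0,0,0],[0,0,0]],"grip":[0,0,0,0,0,0,0,0]}'
python3 - <<'E'
from h import *
t=cap('top')['frame'][:,:,::-1];s=cap('side')['frame'][:,:,::-1]
f=lambda im:cv2.resize(im,(400,300),interpolation=cv2.INTER_CUBIC)
cv2.imwrite('pics/s4.png',np.hstack([f(t[165:255,200:320]),f(s[120:240,220:380])]));print(r.sense()['tcp_pos'])
E
```

```text
time_s: 5.48
tcp_pos: [0.4895, 0.0848, 0.1838]
ee_rot: [[0.426, -0.905, 0.001], [-0.905, -0.426, 0.0], [0.0, -0.001, -1.0]]
wrist_force: [0.9, 0.9, 0.2]
gripper_width: 0.009
time_s: 6.15
tcp_pos: [0.4714, 0.1925, 0.1227]
ee_rot: [[0.426, -0.905, -0.003], [-0.905, -0.426, -0.003], [0.001, 0.004, -1.0]]
wrist_force: [0.1, 0.1, 0.4]
gripper_width: 0.004
[0.47310315 0.19364962 0.12502023]
```

View pics/s4.png

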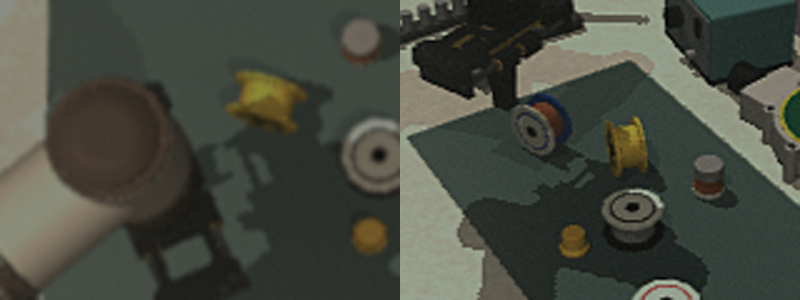

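The blue spool still stands, with the fingertips on its near, white side at (505,105) in the right-hand panel. I'll descend and push along (0.905, 0.425).

```bash
python3 -m jog '{"delta_pos":[[0,0,-20],[0,0,-20],[0,0,0],[6,2.8,0],[6,2.8,0],[4.5,2.1,0],[4.5,2.1,0],[4.5,2.1,0],[4.5,2.1,0],[4.5,2.1,0]],"rot":[[0,0,0],[0,0,0],[0,0,0],[0,0,0],[0,0,0],[0,0,0],[0,0,0],[0,0,0],[0,0,0],[0,0,0]],"grip":[0,0,0,0,0,0,0,0,0,0]}'
python3 -m jog '{"delta_pos":[[4.5,2.1,0],[4.5,2.1,0],[4.5,2.1,0],[4.5,2.1,0],[4.5,2.1,0],[0,0,0],[0,0,0],[0,0,0],[0,0,0]],"rot":[[0,0,0],[0,0,0],[0,0,0],[0,0,0],[0,0,0],[0,0,0],[0,0,0],[0,0,0],[0,0,0]],"grip":[0,0,0,0,0,0,0,0,0]}'
python3 -m jog '{"delta_pos":[[0,0,30],[0,0,30],[0,0,30],[-30,0,0],[-30,0,0],[-30,0,0],[-10,30,0],[0,30,0],[0,30,0],[0,30,0]],"rot":[[0,0,0],[0,0,0],[0,0,0],[0,0,0],[0,0,0],[0,0,0],[0,0,0],[0,0,0],[0,0,0],[0,0,0]],"grip":[0,0,0,0,0,0,0,0,0,0]}'
python3 - <<'E'
from h import *
t=cap('top')['frame'][:,:,::-1];s=cap('side')['frame'][:,:,::-1]
f=lambda im:cv2.resize(im,(400,300),interpolation=cv2.INTER_CUBIC)
cv2.imwrite('pics/s5.png',np.vstack([cv2.resize(t[150:270,160:480],(800,300),interpolation=cv2.INTER_CUBIC),np.hstack([f(s[120:240,220:380]),f(s[180:300,270:430])])]));print(r.sense()['tcp_pos'])
E
```

```text
time_s: 7.08
tcp_pos: [0.5064, 0.2093, 0.0837]
ee_rot: [[0.426, -0.905, -0.001], [-0.905, -0.426, -0.001], [0.0, 0.001, -1.0]]
wrist_force: [-1.4, -0.7, 1.1]
gripper_width: 0.009
time_s: 7.83
tcp_pos: [0.5286, 0.2198, 0.0835]
ee_rot: [[0.426, -0.905, -0.0], [-0.905, -0.426, -0.0], [0.0, 0.0, -1.0]]
wrist_force: [-0.2, -0.1, -0.3]
gripper_width: 0.002
time_s: 8.67
tcp_pos: [0.4283, 0.341, 0.1742]
ee_rot: [[0.427, -0.904, 0.001], [-0.904, -0.427, 0.001], [-0.0, -0.001, -1.0]]
wrist_force: [0.5, 0.6, -0.1]
gripper_width: 0.003
[0.42904429 0.34367757 0.17372773]
```

View pics/s5.png

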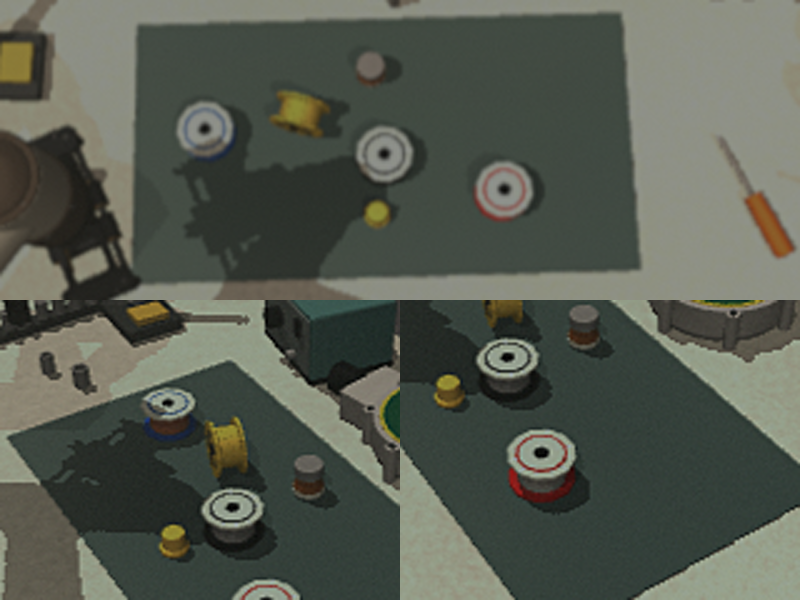

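Both spools lie flat, white side up, on the mat: blue at (205,128) and red at (503,188) in the top panel. Everything else visible is where it was. I'll let the arm settle and hand in.

```bash
python3 -m jog '{"delta_pos":[[0,0,20],[0,0,0],[0,0,0],[0,0,0]],"rot":[[0,0,0],[0,0,0],[0,0,0],[0,0,0]],"grip":[0,0,0,0]}'; python3 -c "
from station import finish_job
print(finish_job())"
```

```text
time_s: 9.1
tcp_pos: [0.4285, 0.3392, 0.1932]
ee_rot: [[0.425, -0.905, -0.001], [-0.905, -0.425, -0.0], [-0.0, 0.001, -1.0]]
wrist_force: [0.3, 0.2, -0.2]
gripper_width: 0.003
the job is handed in; nothing more can be done
None
```

Both spools now lie flat on the mat with their white labelled sides up. I pushed the red one over first, then the blue one, each high on its white flange with the shut fingertips.

- **Final check:** the last top and side pictures show both spools flat. The black spool, the yellow look-alike, the jar, cap, sockets and screwdriver all look unmoved by eye; I did not re-measure their positions.
- **Robot:** it was clear of everything with about zero wrist force when I handed in at about 9.1 s. No wrist reading at the end of a move went above about 2 N.
- **Failed step:** two move commands were refused early on because they left out the turn values. Nothing moved, and I resent them.

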